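Shift the dough mixer into third and start it

ROBOT

A 6-joint arm with a two-finger parallel gripper is mounted at the origin on a cart in front of the work surface, level with it; the furniture and walls round the work are solid. World frame = base frame: x ahead of the robot, y to its left, z up, the work surface at z = 0. Lengths are in m, angles in rad, forces in N, time in s.
With the tool pointing down it reaches from about 0.275 to 0.875 m from the base axis. Payload 12.5 kg.
Tool frame: the origin (TCP) lies at the very end of the fingers, on their centre line; the grasp point (between the pads) lies manip.grasp_offset behind it (manip.grasp_offset is the distance from the TCP to the grasp point, in m); z points along the fingers, y is the line along which they close (so a half turn about z gives the same grasp; the last joint's range is limited). The gripper opens to 85 mm and grips with 20 to 120 N. Pads are 22 mm wide; open, the fingers measure 114 mm over their backs; the gripper's body (76 mm by 85 mm) begins 54 mm behind the grasp point. The pads swing forward as they close: fully open they stand 13 mm farther back than shut.
Start: joints at [1.015, 0.351, 1.652, -0, 1.139, -0.085], TCP at [0.249, 0.49, 0.231] pointing down, gripper open.
Joint ranges: [-2.75, 2.75], [-0.79, 2.1], [0.01, 2.65], [-1.57, 4.71], [0.07, 3.14], [-2.87, 2.87]. Speed limits (rad/s): [2.22, 2.22, 2.79, 3.14, 3.14, 3.14].

INTERFACE

Orientations are given as [roll, pitch, yaw] about the fixed x, y, z axes, in that order (R = Rz(yaw) Ry(pitch) Rx(roll)).
In Python, from bench import manip gives the robot as it stands.
- The arm moves only by the shell command python3 -m inch 'ROWS' [OPENING] [FORCE]. ROWS is a JSON list of rows, 1 to 12 of them, each written [[dx, dy, dz], [rx, ry, rz]]: dx, dy, dz in shares of 500 mm (1.0 is 500 mm), then a rotation vector rx, ry, rz in normalised numbers (1 is 90 degrees); each row is the pose to reach, as a shift and turn from the pose commanded when the command began, along the tool's axes at that moment; what a row does not reach only later rows make up. A row lasts 1/10 s, in which the tool goes at most 0.05 m and 0.15 rad, less where a joint would pass 70% of its speed; a pose out of reach is approached as far as the arm can. OPENING is the finger opening in m, set as the command begins (- or left out keeps the last). The fingers move at their own pace and stop on an object; FORCE is the grip in N (left out, the last holds). Time passes only in rows, so rows that do not move let the fingers close. It prints the time, the measured TCP pose, the force, the opening and the grip force at its end. No shift or turn number may pass 1 either way. Input that does not fit is refused with a message, and nothing moves.
- manip.get_state(): the state, without advancing time (a new reading comes with each control period).
- manip.get_image(name): name is "scene" or "top" or "wrist"; returns a dict with "frame" (420x560x3 uint8, blue, green, red), "fx", "fy", "cx", "cy" (pixels), "rvec" (rotation vector, rad) and "tvec" (3), from world to camera coordinates, as OpenCV has them. Camera axes: x right, y down, z forward; pixel columns grow to the right and rows downward; lengths in m; the calibration is good to about 2 mm. The wrist camera is an equidistant fisheye: a pixel r from the principal point sees the ray r / f radians off the axis. A picture is of the moment at which its call begins. There is no depth.
- manip.hand_in(): hands the job in; it is judged then, once.
The state is a dict: "time": time; "joints": joint angles; "qd": joint speeds; "effort": joint torques, N m; "eef_pos": TCP position; "orientation": TCP orientation; "wrist_force": force on the tool from outside, world axes, zero at the start; "wrist_torque": the same for the moment, N m; "opening": finger opening in m; "gripper_force": force on a finger pad.
Only numpy, scipy, OpenCV 4.12 (cv2) and the standard library are available. Lean on these libraries where they do the work, as an engineer would, in place of code of your own. Each camera call takes 0.05 s, during which the arm holds its last target. There are 200 camera calls.

TASK

Set the dough mixer kneading: with the fingertips, push its gear lever along the H-shaped gate to the middle, across to the right-hand side and then forward, away from the front of the machine, until it is fully home in the third slot (far right, marked with three studs). Only when it is in third, press the start button on top all the way down, let it come up again and take the hand away. Do not grip the lever or force it hard against the gate, and leave everything standing around where it is.

Things in the scene. Friction and masses are not known exactly. Their poses are not given: they have to be found in the camera images.
- mixer: grey dough mixer, fixed, 250 mm deep (x), 420 mm wide (y). Origin: centre of its underside, on the worktop. x points forward = from its front (dial and stop mushroom, not used) to its back, y to its left, z up. Right part (y -210 to -30 mm): gearbox tower, deck 100 mm high. Left: covered bowl under a mixing head 56 mm wide, at y +102 mm, top 252 mm high
- gate (a point): middle of the H-gate, on top of its aluminium plate (96 x 88 mm, 108 mm above the worktop), at x +25 y -125 mm of the mixer, same axes. Two fore-and-aft slots 16 mm wide, 14 mm left and right of the middle, ending 29 mm before and behind it; an 18 mm cross slot joins them. Slots: 1 left forward, 2 left rear (near the front), 3 right forward, 4 right rear, marked by 1 to 4 small studs
- third_slot (a point): point on top of the gate plate where the lever's rod stands when fully home in third: 24 mm forward and 14 mm right of the gate's middle. The 10 mm steel rod is stopped by the sides of the slots, so it changes sides only in the middle
- gear_knob (a point): centre of the black ball knob of the lever, 36 mm across. It swings at 150 mm radius about a pivot 70 mm straight below gate: with the lever upright it is 80 mm above the gate plate (188 mm above the worktop). In the slots it is about 30 mm left or right of the gate's middle, and up to 48 mm forward or back at the slot ends
- gear_cross (a joint): side-to-side angle of the lever, rad: 0 upright, positive = leaning to the mixer's right (-y). About -0.20 in the left-hand slots (where it starts), +0.20 in the right-hand slots (play about 0.04 either way); friction holds it where it is left
- gear_lever (a joint): fore-and-aft angle of the lever, rad: 0 = middle (in line with the cross slot, passes within about 0.05), positive = leaning forward (mixer +x), -0.33 = home in a rear slot, +0.33 = home in a forward slot. It starts anywhere along the left-hand slots. Friction holds it where it is left; moving it takes about 1.5 to 2 N at the knob
- start_button (a joint): travel of the start button, m: 0 up, 0.006 fully down; a spring lifts it again; fully down takes 5 N
- start_button_top (a point): centre of the top of the start button: grey round cap, 32 mm across, in a black housing on the tower deck near the mixer's front, at x -88, y -68 mm of the mixer; pressed straight down
- matchbox: small matchbox lying flat on the mixer's tower, right of the start button, 36 x 52 x 16 mm; bystander, origin at the centre of its underside
- spice_jar: spice jar with a dark cap, 41 mm across, 105 mm tall, standing behind the mixer, in front of the wooden cabinet whose open door stands 0.5 m high to the left; bystander, origin at the centre of its underside
- salt_jar: slim jar with a dark cap, 44 mm across, 105 mm tall, on the worktop to the right of the mixer; bystander, origin at the centre of its underside
- food_tin: tall food tin, 57 mm across, 72 mm tall, on the worktop to the right of the mixer; bystander, origin at the centre of its underside
- mug: white mug, 73 mm across, 66 mm tall, on the worktop to the left of the mixer; bystander, origin at the centre of its underside
- spoon: steel spoon, 199 mm long, lying on the worktop at the left; bystander, origin at the centre of its underside

How it is judged:
By the outcome, as a careful person would: the job done as asked, in the order asked, and still so for the second after the job is handed in, with the robot touching nothing.
It also fails if it takes over 64 s, if anything falls off the work surface, if the arm or the gripper's body presses on something with over 40 N, if the wrist force passes 120 N, or if a joint passes its speed limit or range.

## Working session

There is one attempt and no reset: what is moved stays moved. The work goes in short steps, Python scripts to look and compute and a shell command to move; the robot and the scene stay as the last step left them, time stands still between calls to the robot, and variables do not carry over. Pictures are saved under pics/ and viewed, at most 10 in all, crops included, and the job is handed in when it is done.

```bash
ls; mkdir -p pics; python3 - <<'E'
from bench import manip
import cv2,numpy as np
for n in("scene","top"):
    d=manip.get_image(n);cv2.imwrite(f"pics/{n}0.png",d["frame"])
    print(n,[d[k] for k in("fx","fy","cx","cy")],np.round(d["rvec"],4),np.round(d["tvec"],4))
    R=cv2.Rodrigues(np.array(d["rvec"]))[0];print(-R.T@np.array(d["tvec"]).ravel())
print(manip.get_state(),manip.grasp_offset)
E
```

```text
pics
scene [518.4418582464049, 518.4418582464049, 284.77478196163486, 214.7196030981009] [ 2.0063 -1.1053  0.5097] [-0.2529  0.3557  1.157 ]
[-0.42863812 -0.60234048  0.99126369]
top [418.97025590446736, 418.97025590446736, 274.2648067651489, 209.0275838405708] [ 2.1529 -2.159   0.1875] [-0.0223  0.4897  1.1864]
[0.30896295 0.00741977 1.24594889]
{'time': 0.1, 'joints': array([ 1.01539754e+00,  3.51227625e-01,  1.65227904e+00,  3.43527702e-06,
        1.13909749e+00, -8.45916897e-02]), 'qd': array([-3.94422381e-05, -1.32537916e-03, -2.17317846e-03, -1.54442241e-04,
       -3.82536464e-04, -2.62076699e-04]), 'effort': array([ 1.25581100e-03, -5.06832039e+01, -2.91877395e+01, -3.29393959e-05,
        2.59496563e-03, -3.24430360e-06]), 'eef_pos': array([0.24931819, 0.48995407, 0.23081827]), 'orientation': array([-3.14058503e+00, -8.85699046e-05,  2.67078407e+00]), 'wrist_force': array([ 0.07894449,  0.78819136, -0.38868218]), 'wrist_torque': array([-0.0373712 ,  0.05041954, -0.03302101]), 'gripper_force': 0.0, 'opening': 0.08519353773784133} 0.0187
```

View pics/scene0.png

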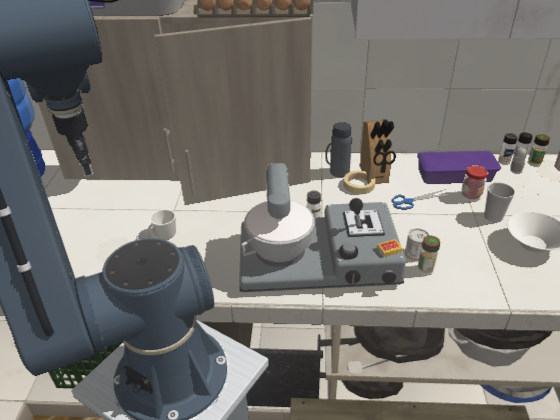

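View pics/top0.png

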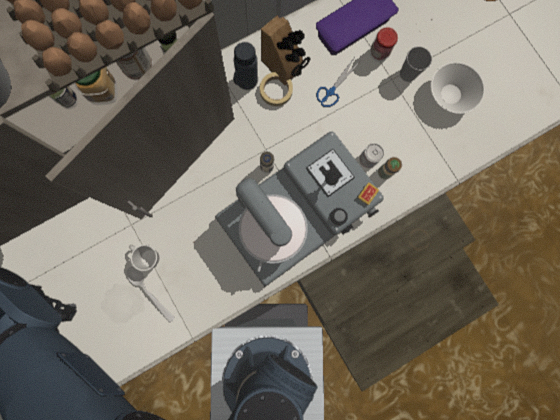

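The scene view shows the mixer with the knob at about (356,205), the button at (348,251) and the matchbox at (390,248). In the top view the gate plate is at (330,172), the button at (338,216) and the matchbox at (369,194). Next I'll zoom in and measure.

```bash
cat > h.py <<'E'
import cv2,numpy as np
from bench import manip
def cam(n):
    d=manip.get_image(n);d["R"]=cv2.Rodrigues(np.array(d["rvec"]))[0];d["C"]=-d["R"].T@np.array(d["tvec"]).ravel();return d
def ray(d,p):
    return d["R"].T@np.array([(p[0]-d["cx"])/d["fx"],(p[1]-d["cy"])/d["fy"],1])
def onz(d,p,z):
    r=ray(d,p);return d["C"]+r*(z-d["C"][2])/r[2]
def proj(d,P):
    q=d["R"]@np.array(P)+np.array(d["tvec"]).ravel();return np.array([d["cx"]+d["fx"]*q[0]/q[2],d["cy"]+d["fy"]*q[1]/q[2]])
def two(d,p,e,q):
    a,b=ray(d,p),ray(e,q);s=np.linalg.lstsq(np.c_[a,-b],e["C"]-d["C"],rcond=None)[0]
    P,Q=d["C"]+a*s[0],e["C"]+b*s[1];return (P+Q)/2,np.linalg.norm(P-Q)
E
python3 - <<'E'
from h import *
t=cam("top");s=cam("scene")
a=cv2.resize(t["frame"][125:240,280:412],None,fx=3,fy=3,interpolation=2)
b=cv2.resize(s["frame"][185:300,310:442],None,fx=3,fy=3,interpolation=2)
cv2.imwrite("pics/crop.png",np.hstack([a,b]))
for n,d,(x0,y0,x1,y1),z in(("top",t,(280,125,375,240),.108),("scene",s,(325,190,400,250),.108)):
    f=d["frame"][y0:y1,x0:x1];hsv=cv2.cvtColor(f,cv2.COLOR_BGR2HSV)
    m=((hsv[...,2]>150)&(hsv[...,1]<60)).astype(np.uint8)
    k,l,st,c=cv2.connectedComponentsWithStats(m)
    for i in range(1,k):
        if st[i,4]>150:
            r=cv2.minAreaRect(np.argwhere(l==i)[:,::-1].astype(np.float32));cn=cv2.boxPoints(r)+[x0,y0]
            W=[onz(d,p,z) for p in cn];print(n,st[i],np.round(cn,1).tolist(),np.round(W,4).tolist(),np.linalg.norm(W[0]-W[1]),np.linalg.norm(W[1]-W[2]),np.mean(W,0))
E
```

```text
top [   0    0   95   44 2282] [[280.0, 168.0], [280.0, 125.0], [374.0, 125.0], [374.0, 168.0]] [[0.5946, -0.0384, 0.108], [0.7196, -0.0392, 0.108], [0.7208, -0.3073, 0.108], [0.5951, -0.3023, 0.108]] 0.12500276587382347 0.2680596232253191 [ 0.65752705 -0.17179337  0.108     ]
top [ 29  25  44  45 637] [[308.0, 167.3], [332.1, 149.2], [352.6, 176.5], [328.5, 194.6]] [[0.5968, -0.1166, 0.108], [0.6493, -0.1857, 0.108], [0.5705, -0.2412, 0.108], [0.5191, -0.1723, 0.108]] 0.08678043333330232 0.09639641212078774 [ 0.58395004 -0.17895132  0.108     ]
top [  0  71  27  44 764] [[273.4, 198.9], [292.8, 190.4], [312.7, 235.6], [293.3, 244.2]] [[0.5071, -0.0195, 0.108], [0.5312, -0.0735, 0.108], [0.4056, -0.1265, 0.108], [0.3824, -0.073, 0.108]] 0.05913810550734836 0.13630448480022317 [ 0.45658207 -0.07314312  0.108     ]
top [ 57  89  38  26 475] [[335.0, 236.3], [370.0, 209.7], [382.0, 225.6], [347.0, 252.2]] [[0.4035, -0.1873, 0.108], [0.4768, -0.2863, 0.108], [0.4327, -0.318, 0.108], [0.3602, -0.2191, 0.108]] 0.12324363178035425 0.05431312862006225 [ 0.41829749 -0.25265409  0.108     ]
scene [   0    0   75   54 1109] [[325.0, 190.0], [399.0, 190.0], [399.0, 243.0], [325.0, 243.0]] [[0.6587, -0.0179, 0.108], [0.7698, -0.2011, 0.108], [0.5542, -0.293, 0.108], [0.4555, -0.1323, 0.108]] 0.21424095436747956 0.23440003470595927 [ 0.60955115 -0.16108018  0.108     ]
scene [ 24  19  34  25 410] [[348.0, 210.2], [381.0, 208.6], [382.1, 232.0], [349.1, 233.6]] [[0.608, -0.1192, 0.108], [0.6621, -0.1936, 0.108], [0.5717, -0.2384, 0.108], [0.5207, -0.1679, 0.108]] 0.0920252237036607 0.10091392691660948 [ 0.59061402 -0.17976066  0.108     ]
```

View pics/crop.png

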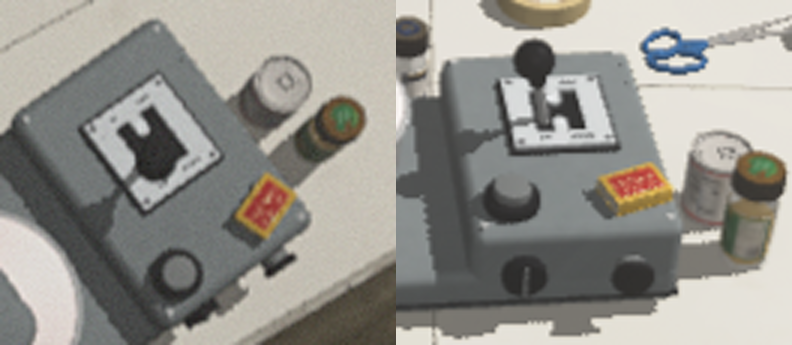

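The crop shows the knob leaning left, at about top (331,178) and scene (356,204). The button cap is at top (338,216) and scene (349,249). The plate corners give a forward axis of about 36°. I'll triangulate the rest.

```bash
python3 - <<'E'
from h import *
t=cam("top");s=cam("scene")
def blob(d,x0,y0,x1,y1,lo,hi,op=0):
    g=cv2.cvtColor(d["frame"],cv2.COLOR_BGR2GRAY)[y0:y1,x0:x1];m=((g>=lo)&(g<=hi)).astype(np.uint8)
    if op:m=cv2.morphologyEx(m,cv2.MORPH_OPEN,cv2.getStructuringElement(2,(op,op)))
    k,l,st,c=cv2.connectedComponentsWithStats(m);i=1+np.argmax(st[1:,4])
    (e,r)=cv2.minEnclosingCircle(np.argwhere(l==i)[:,::-1].astype(np.float32))
    print(st[i],np.round(c[i]+[x0,y0],1),np.round(np.array(e)+[x0,y0],1),round(r,1),[onzz for onzz in ()]);return c[i]+[x0,y0]
kt=blob(t,312,155,350,192,0,60,9);ks=blob(s,345,193,368,214,0,60,7)
P,e=two(t,kt,s,ks);print("knob",P,e)
# housing dark ring incl cap: cap grey
bt=blob(t,330,208,347,224,75,200,5);bs=blob(s,340,243,359,256,75,200,5)
B,e=two(t,bt,s,bs);print("btn",B,e)
yaw=np.radians(36);G=np.array([.584,-.179,.108]);R=np.array([[np.cos(yaw),-np.sin(yaw)],[np.sin(yaw),np.cos(yaw)]])
for n,p in(("knob",P),("btn",B)):print(n,"rel gate, mixer axes",R.T@(p-G)[:2])
for z in(.12,.13,.14):print(z,onz(t,bt,z),onz(s,bs,z))
print("knob sc@z",onz(t,kt,.18),onz(s,ks,.18))
g=cv2.cvtColor(t["frame"],cv2.COLOR_BGR2GRAY);print(g[208:225:2,328:350])
g=cv2.cvtColor(s["frame"],cv2.COLOR_BGR2GRAY);print(g[240:262:2,336:364])
E
```

```text
[ 13  13  15  17 183] [331.9 175.9] [332. 176.] 8.1 []
[  5   6  12  13 107] [355.2 205.4] [355.6 205. ] 6.2 []
knob [ 0.55302257 -0.1680382   0.18091908] 0.007268722432735497
[  4   2  11  12 101] [339.1 215.2] [339.5 215.5] 5.7 []
[  0   0  19  10 143] [349.4 246.7] [349.  245.5] 9.3 []
btn [ 0.46000185 -0.19828547  0.12270983] 0.0016317495821997826
knob rel gate, mixer axes [-0.01861808  0.02707636]
btn rel gate, mixer axes [-0.11165232  0.05728201]
0.12 [ 0.45987291 -0.19810366  0.12      ] [ 0.46342887 -0.19758644  0.12      ]
0.13 [ 0.45853262 -0.19627832  0.13      ] [ 0.4531901  -0.20223204  0.13      ]
0.14 [ 0.45719232 -0.19445299  0.14      ] [ 0.44295133 -0.20687764  0.14      ]
knob sc@z [ 0.55551155 -0.17119325  0.18      ] [ 0.55092688 -0.16521422  0.18      ]
[[116 116 114 117 115 111  91  94  62  60  64  69  64  81  96 106 117 118
  118 114 113 115]
 [118 119 115 115  95  60  48  51  55  73  86  89  96  86  63  57  72  99
  121 119 113 117]
 [116 114  92  54  49  48  53  81 112 116 117 125 116 120 123 114  66  54
   81 107 109 118]
 [109  70  53  44  49  58  82 109 1
[... 1111 characters left out ...]
 96  82  73  55  47  46  53  66  78  88  98 115 122 131 126 126 119 111
   98  66  52  56 123 138 138 138 138 138]
 [ 77  78  71  53  46  46  46  49  63  73  77  78  79  80  85  88  92  82
   60  52  52  51 121 138 138 137 138 138]
 [ 77  77  78  63  48  45  47  48  50  51  52  54  55  56  56  56  53  51
   53  52  50  76 125 138 137 137 138 139]
 [ 76  76  78  78  68  51  45  46  46  46  46  47  47  47  47  47  48  48
   47  47  72 125 138 139 138 138 138 138]
 [ 99 109 120 101  83  77  74  67  54  50  46  45  45  46  46  47  72  79
  116 132 137 139 139 138 138 138 137 137]
 [ 94 109 124 166 156 141 139 131 127 126 126 130 127 130 131 135 137 137
  136 138 138 137 136 137 137 137 136 135]]
```

The rows are not in the units I measure in: shifts go in shares of 500 mm and turns go in shares of 90 degrees. I convert before sending: -0.31 m is -0.62, -0.15 m is -0.3, 1.2 rad is 0.7639.

```bash
python3 -m inch '[[[0, 0, -0.1], [0, 0, 0]], [[-0.06, -0.06, -0.2], [0, 0, 0.0764]], [[-0.12, -0.12, -0.2], [0, 0, 0.1528]], [[-0.2, -0.18, -0.2], [0, 0, 0.2292]], [[-0.26, -0.24, -0.2], [0, 0, 0.3056]], [[-0.34, -0.3, -0.2], [0, 0, 0.382]], [[-0.4, -0.36, -0.2], [0, 0, 0.4584]], [[-0.48, -0.42, -0.2], [0, 0, 0.5348]], [[-0.54, -0.48, -0.2], [0, 0, 0.6112]], [[-0.62, -0.56, -0.2], [0, 0, 0.6875]], [[-0.62, -0.56, -0.2], [0, 0, 0.7639]], [[-0.62, -0.56, -0.2], [0, 0, 0.7639]]]' 0 20
python3 - <<'E'
from h import *
print(manip.get_state())
E
```

```text
time: 1.5
eef_pos: [0.399, 0.0987, 0.3313]
orientation: [-3.142, 0.0, 1.466]
wrist_force: [-0.3, 0.0, -0.3]
opening: -0.0003
gripper_force: 0.0
{'time': 1.5, 'joints': array([ 1.29206409e-01, -1.02435723e-02,  1.83595049e+00, -1.57336038e-05,
        1.31588958e+00,  2.34084555e-01]), 'qd': array([ 0.05897909, -0.000911  , -0.00081033,  0.00719448,  0.00128864,
       -0.11252099]), 'effort': array([-2.39908397e+00, -3.09127522e+01, -3.17584205e+01, -1.47120142e-01,
       -2.20877538e-02,  1.34756304e+00]), 'eef_pos': array([0.39900228, 0.09872926, 0.33129446]), 'orientation': array([-3.14159244e+00,  1.57024233e-05,  1.46592215e+00]), 'wrist_force': array([-0.26076421,  0.04619635, -0.30639632]), 'wrist_torque': array([-0.00572748,  0.04268384,  0.01757979]), 'gripper_force': 0.0, 'opening': -0.00027228212191801154}
```

To row units: -0.279 m is -0.558, -0.08 m is -0.16, 0.842 rad is 0.536.

```bash
python3 -m inch '[[[-0.08, 0.04, 0], [0, 0, 0.0891]], [[-0.16, 0.08, 0], [0, 0, 0.1783]], [[-0.24, 0.12, 0], [0, 0, 0.2674]], [[-0.32, 0.16, 0], [0, 0, 0.3565]], [[-0.4, 0.2, 0], [0, 0, 0.4456]], [[-0.48, 0.24, 0], [0, 0, 0.536]], [[-0.558, 0.286, 0], [0, 0, 0.536]], [[-0.558, 0.286, 0], [0, 0, 0.536]], [[-0.558, 0.286, 0], [0, 0, 0.536]]]'
cat > where.py <<'E'
from h import *
yaw=np.radians(36);G=np.array([.584,-.179,.108]);R=np.array([[np.cos(yaw),-np.sin(yaw)],[np.sin(yaw),np.cos(yaw)]])
def tcp():
    s=manip.get_state();f=s["wrist_force"]
    print("t",s["time"],"TCP mixer-rel gate mm fwd,left:",np.round(1e3*R.T@(s["eef_pos"][:2]-G[:2]),1),"z",round(s["eef_pos"][2],4),"yaw",np.degrees(s["orientation"][2]).round(2),"F fwd,left,up",np.round(R.T@f[:2],2),f[2].round(2))
if __name__=="__main__":tcp()
E
python3 where.py; python3 - <<'E'
from h import *
t=cam("top");s=cam("scene")
cv2.imwrite("pics/c2.png",np.hstack([cv2.resize(t["frame"][125:240,280:412],None,fx=3,fy=3,interpolation=2),cv2.resize(s["frame"][185:300,310:442],None,fx=3,fy=3,interpolation=2)]))
E
```

```text
time: 2.4
eef_pos: [0.5134, -0.1912, 0.3307]
orientation: [-3.14, 0.0, 0.632]
wrist_force: [1.2, 0.4, -0.1]
opening: -0.0003
gripper_force: 0.0
t 2.4 TCP mixer-rel gate mm fwd,left: [-64.2  31.6] z 0.3307 yaw 36.2 F fwd,left,up [ 1.23 -0.41] -0.11
```

View pics/c2.png

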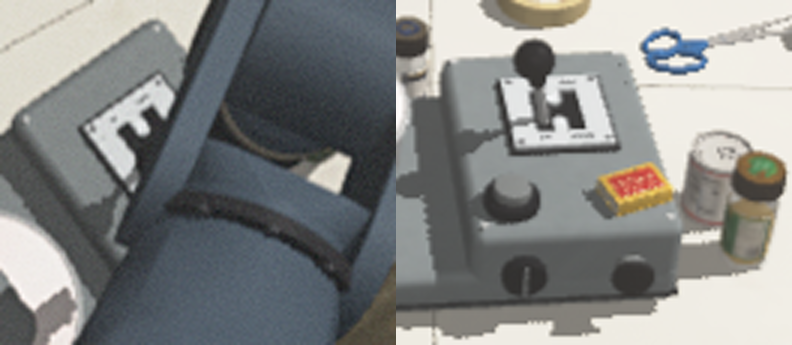

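The crop shows the knob unchanged in the rear half of the left slots, at scene crop (534,58), with no contact. I'll descend behind it and start pushing forward.

To row units: 0.162 m is 0.324, 0.12 m is 0.24.

```bash
python3 -m inch '[[[0, 0, 0.08], [0, 0, 0]], [[0, 0, 0.16], [0, 0, 0]], [[0, 0, 0.24], [0, 0, 0]], [[0, 0, 0.324], [0, 0, 0]], [[0, 0, 0.324], [0, 0, 0]], [[0, 0, 0.324], [0, 0, 0]]]' >/dev/null; python3 where.py
python3 -m inch '[[[0.01, 0, 0], [0, 0, 0]], [[0.02, 0, 0], [0, 0, 0]], [[0.03, 0, 0], [0, 0, 0]]]'>/dev/null; python3 where.py
python3 -m inch '[[[0.006, 0, 0], [0, 0, 0]], [[0.012, 0, 0], [0, 0, 0]], [[0.018, 0, 0], [0, 0, 0]], [[0.024, 0, 0], [0, 0, 0]], [[0.03, 0, 0], [0, 0, 0]]]'>/dev/null; python3 where.py
python3 - <<'E'
from h import *
s=cam("scene")
cv2.imwrite("pics/c3.png",cv2.resize(s["frame"][150:290,280:430],None,fx=4,fy=4,interpolation=2))
E
```

```text
t 3.1 TCP mixer-rel gate mm fwd,left: [-64.1  31.7] z 0.1706 yaw 36.13 F fwd,left,up [-0.18 -0.4 ] 0.02
t 3.4 TCP mixer-rel gate mm fwd,left: [-49.1  30.8] z 0.1708 yaw 36.05 F fwd,left,up [-2.66  0.14] 1.99
t 3.9 TCP mixer-rel gate mm fwd,left: [-34.7  31.3] z 0.1693 yaw 36.02 F fwd,left,up [-1.35 -0.83] 0.96
```

View pics/c3.png

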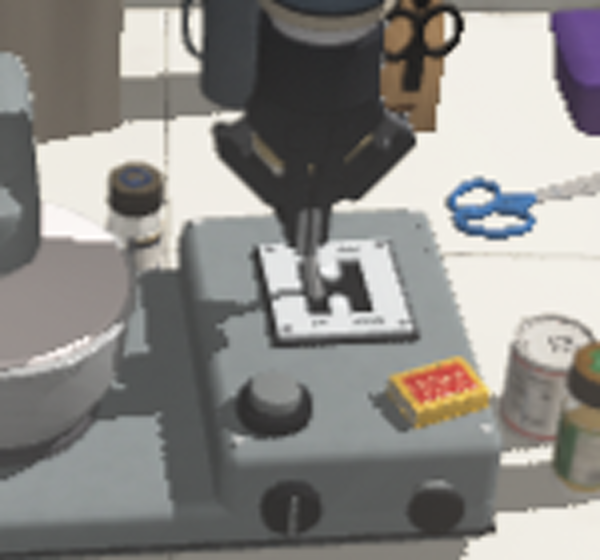

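The picture shows the closed fingertips behind the lever, with the rod at crop (315,270) near the cross slot. By contact the knob stands about 6 mm short of the middle. I'll push the last 6 mm, back off, and go round to its left side.

To row units: 0.006 m is 0.012, 0.003 m is 0.006.

```bash
python3 -m inch '[[[0.006, 0, 0], [0, 0, 0]], [[0.012, 0, 0], [0, 0, 0]], [[0.012, 0, 0], [0, 0, 0]]]'>/dev/null; python3 where.py
python3 -m inch '[[[-0.02, 0, 0], [0, 0, 0]], [[-0.04, 0, 0], [0, 0, 0]], [[-0.04, -0.05, 0], [0, 0, 0]], [[-0.04, -0.11, 0], [0, 0, 0]], [[0, -0.11, 0], [0, 0, 0]], [[0.058, -0.11, 0], [0, 0, 0]], [[0.058, -0.11, 0], [0, 0, 0]], [[0.058, -0.11, 0], [0, 0, 0]]]'>/dev/null; python3 where.py
python3 - <<'E'
from h import *
s=cam("scene");t=cam("top")
cv2.imwrite("pics/c4.png",np.hstack([cv2.resize(s["frame"][180:280,310:410],None,fx=4,fy=4,interpolation=2),cv2.resize(t["frame"][130:230,280:380],None,fx=4,fy=4,interpolation=2)]))
E
```

```text
t 4.25 TCP mixer-rel gate mm fwd,left: [-28.5  31.3] z 0.1692 yaw 36.04 F fwd,left,up [-1.38 -0.01] 0.33
t 5.05 TCP mixer-rel gate mm fwd,left: [-0.5 86.4] z 0.1691 yaw 36.05 F fwd,left,up [-0.07  0.11] 0.0
```

View pics/c4.png

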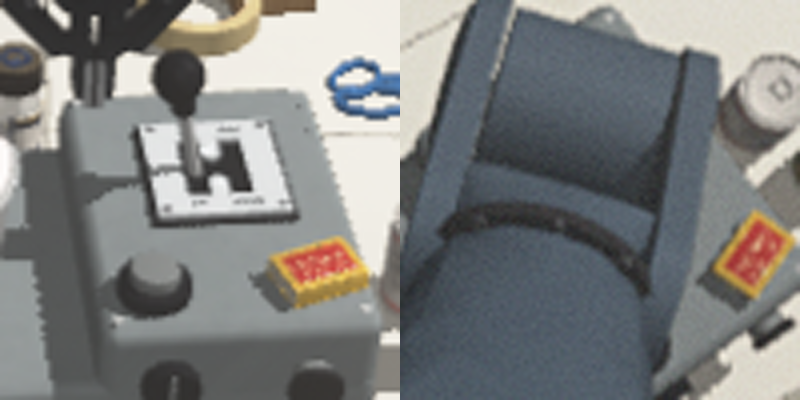

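The crop shows the knob at (179,77), scene pixel about (354.7,199.2). The rod base is near the cross slot and the hand is clear on its left. Now to measure the fore-and-aft position.

To row units: 0.025 m is 0.05, 0.022 m is 0.044.

```bash
python3 - <<'E'
from where import *
s=cam("scene")
g=cv2.cvtColor(s["frame"],cv2.COLOR_BGR2GRAY)[188:210,345:366];m=cv2.morphologyEx((g<60).astype(np.uint8),2,cv2.getStructuringElement(2,(7,7)))
k,l,st,c=cv2.connectedComponentsWithStats(m);print(st[1:],c[1:]+[345,188])
p=c[1+np.argmax(st[1:,4])]+[345,188]
print("knob",1e3*R.T@(onz(s,p,.185)-G)[:2])
for q in((10,0),(-10,0),(0,0)):print(proj(s,[*(G[:2]+R@(np.array([q[0],30])/1e3)),.185]))
E
python3 -m inch '[[[0, 0.016, 0], [0, 0, 0]], [[0, 0.032, 0], [0, 0, 0]], [[0, 0.044, 0], [0, 0, 0]], [[0, 0.05, 0], [0, 0, 0]]]'>/dev/null; python3 where.py
python3 -m inch '[[[0, 0.006, 0], [0, 0, 0]], [[0, 0.012, 0], [0, 0, 0]]]'>/dev/null; python3 where.py
```

```text
[[ 0  0  4  4 12]
 [ 4  6 11 13 96]] [[346.25       189.08333333]
 [353.60416667 200.03125   ]]
knob [-1.91715947 32.39576335]
[353.79231664 197.26121619]
[355.02621849 201.85548276]
[354.40566894 199.5449505 ]
t 5.6 TCP mixer-rel gate mm fwd,left: [-0.1 60.5] z 0.1692 yaw 35.99 F fwd,left,up [0.47 2.51] 1.57
t 5.8 TCP mixer-rel gate mm fwd,left: [ 0.1 55.2] z 0.1693 yaw 36.03 F fwd,left,up [0.48 3.5 ] 1.39
```

To row units: 0.006 m is 0.012, 0.003 m is 0.006.

```bash
python3 -m inch '[[[0, 0.006, 0], [0, 0, 0]], [[0, 0.012, 0], [0, 0, 0]]]'>/dev/null; python3 where.py
python3 -m inch '[[[0, 0.006, 0], [0, 0, 0]], [[0, 0.012, 0], [0, 0, 0]]]'>/dev/null; python3 where.py
```

```text
t 6.0 TCP mixer-rel gate mm fwd,left: [ 0.1 49.1] z 0.1693 yaw 36.03 F fwd,left,up [0.18 1.49] 2.39
t 6.2 TCP mixer-rel gate mm fwd,left: [ 0.1 43. ] z 0.1693 yaw 36.04 F fwd,left,up [-0.82  1.72] 1.91
```

To row units: 0.02 m is 0.04, 0.015 m is 0.03.

```bash
python3 -m inch '[[[0, 0.01, 0], [0, 0, 0]], [[0, 0.02, 0], [0, 0, 0]], [[0, 0.03, 0], [0, 0, 0]], [[0, 0.04, 0], [0, 0, 0]]]'>/dev/null; python3 where.py
python3 -m inch '[[[0, 0.008, 0], [0, 0, 0]], [[0, 0.016, 0], [0, 0, 0]], [[0, 0.024, 0], [0, 0, 0]], [[0, 0.03, 0], [0, 0, 0]]]'>/dev/null; python3 where.py
python3 -m inch '[[[0, 0.004, 0], [0, 0, 0]], [[0, 0.008, 0], [0, 0, 0]]]'>/dev/null; python3 where.py
```

```text
t 6.6 TCP mixer-rel gate mm fwd,left: [ 0.1 22.7] z 0.1693 yaw 36.02 F fwd,left,up [-0.2   1.44] 0.86
t 7.0 TCP mixer-rel gate mm fwd,left: [0.1 8. ] z 0.1691 yaw 36.02 F fwd,left,up [-0.65  1.47] 0.26
t 7.2 TCP mixer-rel gate mm fwd,left: [0.1 4.3] z 0.169 yaw 36.03 F fwd,left,up [-0.56  2.07] -1.26
```

```bash
python3 -m inch '[[[0, 0.004, 0], [0, 0, 0]], [[0, 0.006, 0], [0, 0, 0]]]'>/dev/null; python3 where.py
python3 -m inch '[[[0, -0.02, 0], [0, 0, 0]], [[0, -0.048, 0], [0, 0, 0]], [[-0.05, -0.048, 0], [0, 0, 0]], [[-0.11, -0.048, 0], [0, 0, 0]], [[-0.11, 0, 0], [0, 0, 0]], [[-0.11, 0.062, 0], [0, 0, 0]], [[-0.11, 0.062, 0], [0, 0, 0]], [[-0.11, 0.062, 0], [0, 0, 0]]]'>/dev/null; python3 where.py
python3 - <<'E'
from h import *
s=cam("scene")
cv2.imwrite("pics/c5.png",cv2.resize(s["frame"][150:290,290:430],None,fx=4,fy=4,interpolation=2))
E
```

```text
t 7.4 TCP mixer-rel gate mm fwd,left: [0.  1.2] z 0.1691 yaw 36.02 F fwd,left,up [0.65 1.85] -1.66
t 8.2 TCP mixer-rel gate mm fwd,left: [-54.9 -29.4] z 0.1692 yaw 36.01 F fwd,left,up [-0.02  0.51] -0.08
```

View pics/c5.png

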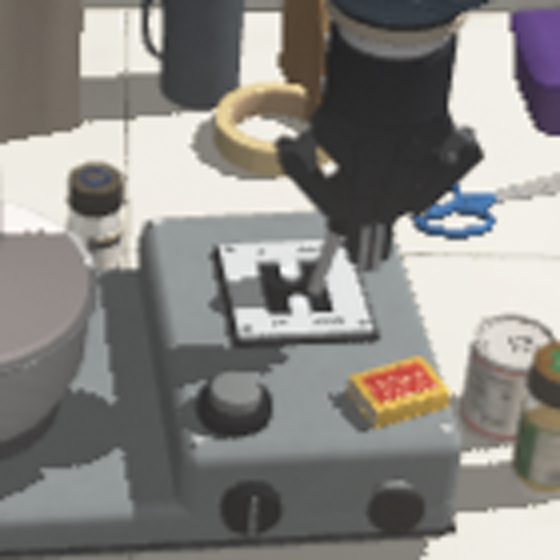

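The picture shows the rod base at crop (316,288), at the right end of the cross slot and leaning right. Fingers are behind it, so I push forward.

To row units: 0.032 m is 0.064, 0.027 m is 0.054.

```bash
python3 -m inch '[[[0.016, 0, 0], [0, 0, 0]], [[0.032, 0, 0], [0, 0, 0]], [[0.044, 0, 0], [0, 0, 0]], [[0.054, 0, 0], [0, 0, 0]], [[0.064, 0, 0], [0, 0, 0]]]'>/dev/null; python3 where.py
python3 -m inch '[[[0.008, 0, 0], [0, 0, 0]], [[0.016, 0, 0], [0, 0, 0]]]'>/dev/null; python3 where.py
python3 -m inch '[[[0.008, 0, 0], [0, 0, 0]], [[0.016, 0, 0], [0, 0, 0]]]'>/dev/null; python3 where.py
python3 -m inch '[[[0.008, 0, 0], [0, 0, 0]], [[0.016, 0, 0], [0, 0, 0]]]'>/dev/null; python3 where.py
```

```text
t 8.75 TCP mixer-rel gate mm fwd,left: [-22.4 -29.7] z 0.1694 yaw 36.05 F fwd,left,up [-2.1  -0.45] 1.01
t 8.95 TCP mixer-rel gate mm fwd,left: [-14.6 -29.8] z 0.1693 yaw 36.03 F fwd,left,up [-0.88 -0.39] 1.35
t 9.15 TCP mixer-rel gate mm fwd,left: [ -6.6 -29.8] z 0.1693 yaw 36.02 F fwd,left,up [-1.42  0.99] 0.59
t 9.35 TCP mixer-rel gate mm fwd,left: [  1.3 -29.6] z 0.1691 yaw 36.03 F fwd,left,up [-2.46 -0.09] -1.56
```

To row units: 0.012 m is 0.024, 0.008 m is 0.016.

```bash
python3 -m inch '[[[0.008, 0, 0], [0, 0, 0]], [[0.016, 0, 0], [0, 0, 0]], [[0.024, 0, 0], [0, 0, 0]]]'>/dev/null; python3 where.py
python3 -m inch '[[[0.004, 0, 0], [0, 0, 0]], [[0.008, 0, 0], [0, 0, 0]]]'>/dev/null; python3 where.py
python3 -m inch '[[[0.002, 0, 0], [0, 0, 0]], [[0.004, 0, 0], [0, 0, 0]], [[0.004, 0, 0], [0, 0, 0]]]'>/dev/null; python3 where.py
```

```text
t 9.65 TCP mixer-rel gate mm fwd,left: [ 13.4 -29.6] z 0.1691 yaw 36.03 F fwd,left,up [-1.55  0.38] -0.85
t 9.85 TCP mixer-rel gate mm fwd,left: [ 17.3 -29.7] z 0.1693 yaw 36.03 F fwd,left,up [-0.23  1.89] -1.66
t 10.15 TCP mixer-rel gate mm fwd,left: [ 18.9 -29.7] z 0.1691 yaw 36.03 F fwd,left,up [-2.84 -0.77] -1.69
```

Now creep to the end stop, watching the force.

To row units: 0.001 m is 0.002.

```bash
for i in 1 2 3; do python3 -m inch '[[[0.002, 0, 0], [0, 0, 0]], [[0.002, 0, 0], [0, 0, 0]]]'>/dev/null; python3 where.py; done
```

```text
t 10.35 TCP mixer-rel gate mm fwd,left: [ 19.5 -29.6] z 0.169 yaw 36.02 F fwd,left,up [-5.44 -0.55] -3.08
t 10.55 TCP mixer-rel gate mm fwd,left: [ 20.  -29.6] z 0.1689 yaw 36.02 F fwd,left,up [-8.73 -0.26] -1.79
t 10.75 TCP mixer-rel gate mm fwd,left: [ 20.5 -29.6] z 0.1688 yaw 36.02 F fwd,left,up [-11.61  -0.96] -1.76
```

It's firmly home in third. I back off, check it, and go above the button.

To row units: -0.134 m is -0.268, -0.12 m is -0.24.

```bash
python3 -m inch '[[[-0.02, 0, 0], [0, 0, 0]], [[-0.06, 0, 0], [0, 0, 0]], [[-0.12, 0, -0.04], [0, 0, 0]], [[-0.18, -0.06, -0.06], [0, 0, 0]], [[-0.24, -0.12, -0.06], [0, 0, 0]], [[-0.268, -0.174, -0.06], [0, 0, 0]], [[-0.268, -0.174, -0.06], [0, 0, 0]], [[-0.268, -0.174, -0.06], [0, 0, 0]]]'>/dev/null; python3 where.py
python3 - <<'E'
from h import *
s=cam("scene")
cv2.imwrite("pics/c6.png",cv2.resize(s["frame"][150:290,290:430],None,fx=4,fy=4,interpolation=2))
E
```

```text
t 11.55 TCP mixer-rel gate mm fwd,left: [-111.6   56.7] z 0.2002 yaw 36.01 F fwd,left,up [-0.24 -0.17] 0.51
```

View pics/c6.png

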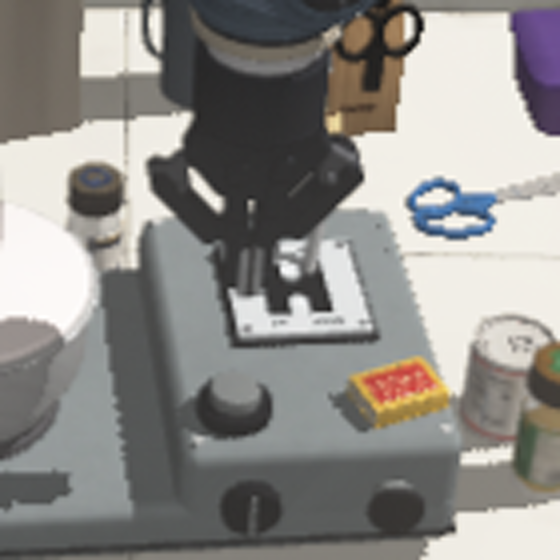

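The rod is at the far end of the right slot, at crop (313,255), so it's in third. Fingertips are above the button, and I descend.

To row units: 0.07 m is 0.14, 0.068 m is 0.136.

```bash
python3 -m inch '[[[0, 0, 0.06], [0, 0, 0]], [[0, 0, 0.11], [0, 0, 0]], [[0, 0, 0.136], [0, 0, 0]], [[0, 0, 0.14], [0, 0, 0]], [[0, 0, 0.14], [0, 0, 0]]]'>/dev/null; python3 where.py
for i in 1 2 3 4; do python3 -m inch '[[[0, 0, 0.002], [0, 0, 0]], [[0, 0, 0.004], [0, 0, 0]], [[0, 0, 0.004], [0, 0, 0]]]'>/dev/null; python3 where.py; done
```

```text
t 12.1 TCP mixer-rel gate mm fwd,left: [-111.6   56.7] z 0.1296 yaw 36.03 F fwd,left,up [-1.37 -0.11] 0.64
t 12.4 TCP mixer-rel gate mm fwd,left: [-111.8   57. ] z 0.1278 yaw 36.03 F fwd,left,up [-0.47  0.93] -0.62
t 12.7 TCP mixer-rel gate mm fwd,left: [-111.9   57.3] z 0.1252 yaw 36.03 F fwd,left,up [-0.77 -0.55] 0.02
t 13.0 TCP mixer-rel gate mm fwd,left: [-111.9   57.3] z 0.1231 yaw 36.03 F fwd,left,up [-0.36 -0.09] 0.37
t 13.3 TCP mixer-rel gate mm fwd,left: [-111.9   57.2] z 0.1213 yaw 36.03 F fwd,left,up [-0.16  0.52] 2.22
```

To row units: 0.002 m is 0.004, 0.001 m is 0.002.

```bash

for i in 1 2 3; do python3 -m inch '[[[0, 0, 0.002], [0, 0, 0]], [[0, 0, 0.004], [0, 0, 0]], [[0, 0, 0.004], [0, 0, 0]]]'>/dev/null; python3 where.py; done
```

```text
t 13.6 TCP mixer-rel gate mm fwd,left: [-111.9   57.2] z 0.1193 yaw 36.03 F fwd,left,up [0.01 0.77] 3.07
t 13.9 TCP mixer-rel gate mm fwd,left: [-111.9   57.1] z 0.1173 yaw 36.03 F fwd,left,up [-0.94  1.19] 4.57
t 14.2 TCP mixer-rel gate mm fwd,left: [-111.8   57.1] z 0.1159 yaw 36.03 F fwd,left,up [-1.69  2.67] 12.37
```

The button is bottomed: 12 N and about 6 mm of travel. I hold briefly, then lift clear.

To row units: 0.0005 m is 0.001.

```bash
python3 -m inch '[[[0, 0, 0.001], [0, 0, 0]], [[0, 0, 0.001], [0, 0, 0]], [[0, 0, 0.001], [0, 0, 0]]]'>/dev/null; python3 where.py
python3 -m inch '[[[0, 0, -0.02], [0, 0, 0]], [[0, 0, -0.06], [0, 0, 0]], [[0, 0, -0.14], [0, 0, 0]], [[0, 0, -0.24], [0, 0, 0]], [[0, 0, -0.32], [0, 0, 0]], [[0, 0, -0.4], [0, 0, 0]], [[0, 0, -0.4], [0, 0, 0]], [[0, 0, -0.4], [0, 0, 0]], [[0, 0, -0.4], [0, 0, 0]]]'>/dev/null; python3 where.py
python3 - <<'E'
from h import *
s=cam("scene")
cv2.imwrite("pics/c7.png",cv2.resize(s["frame"][150:290,290:430],None,fx=4,fy=4,interpolation=2))
E
```

```text
t 14.5 TCP mixer-rel gate mm fwd,left: [-111.8   57. ] z 0.1158 yaw 36.03 F fwd,left,up [-3.71  5.08] 18.12
t 15.4 TCP mixer-rel gate mm fwd,left: [-112.1   57.7] z 0.3134 yaw 36.03 F fwd,left,up [ 0.8  -0.46] -0.89
```

View pics/c7.png

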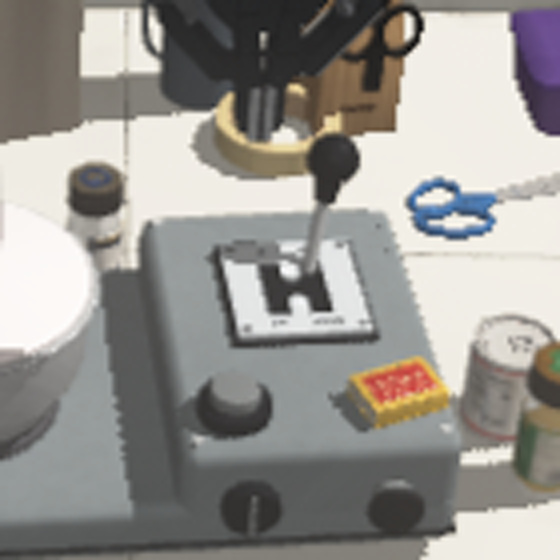

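The knob is at crop (333,158), scene pixel about (373.3,189.5). The button is up and the matchbox hasn't moved. I'll check the knob against the expected home point before handing in.

```bash
python3 - <<'E'
from where import *
s=cam("scene")
g=cv2.cvtColor(s["frame"],cv2.COLOR_BGR2GRAY)[180:200,364:384];m=cv2.morphologyEx((g<60).astype(np.uint8),2,cv2.getStructuringElement(2,(7,7)))
k,l,st,c=cv2.connectedComponentsWithStats(m);p=c[1+np.argmax(st[1:,4])]+[364,180]
print(st[1:],p,1e3*R.T@(onz(s,p,.177)-G)[:2],[proj(s,[*(G[:2]+R@(np.array([x,-30])/1e3)),.177]) for x in(40,48)])
tcp()
E
```

```text
[[ 4  5 11 11 84]] [372.52380952 190.3452381 ] [ 47.44695988 -26.92049492] [array([374.19436025, 191.91373322]), array([373.62721223, 190.16932754])]
t 15.5 TCP mixer-rel gate mm fwd,left: [-112.1   57.6] z 0.3134 yaw 36.03 F fwd,left,up [0.39 0.44] 0.85
```

The knob is 47 mm forward, where 48 mm is expected, so it's home. Handing in.

```bash
python3 -c "
from bench import manip
print(manip.hand_in())"
```

```text
the job is handed in; nothing more can be done
None
```

The lever is fully home in third, the start button was then pressed all the way down and came back up, the hand is clear, and the job is handed in at about 15.5 s (the judge returned no verdict).

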